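Pack the order tray and set its route dial

TASK

Pack the order tray: the thin dose cards lie between the ribs of the low rack and cannot be gripped there, so slide each one out over the rack's open front edge until it stands out far enough to pinch, lift it off and lay it flat in the tray's wide bay, and stand the one or two small white cartons from the open table between rack and tray upright in its narrow bay. When every card and carton that is there has been packed, and not before, turn the black sleeve on the tray until its pointer stands at 5.

Things in the scene. Friction and masses are not known exactly. Their poses are not given: they have to be found in the camera images.
- rack: fixed low card rack, 190 x 186 x 60 mm (x, y, z); origin at the centre of its underside. On its slick top, 60 mm up, three lanes 54 mm wide run along x, lane centres at y = -60, 0, +60 mm, between ribs 6 mm wide and 10 mm high; a 13 mm high stop closes the rear (+x). At the open front (-x) the 8 mm thick top juts 25 mm out over the foot
- rack_edge (a point): middle of the rack's open front edge, at the height of its top; axes as the rack's (x points away from the open front). Cards slide easily on the rack (friction about 0.2): a fingertip pressed on one from above with about 5 N drags it along
- card_a: stiff white dose card, a flat board 140 x 50 x 3 mm (x, y, z), 45 g, foil squares on top; origin at the centre of its underside, x along its length, -x end towards the rack's open front at the start. It starts lying in one of the rack's three lanes; may be absent
- card_b: stiff white dose card, a flat board 140 x 50 x 3 mm (x, y, z), 45 g, foil squares on top; origin at the centre of its underside, x along its length, -x end towards the rack's open front at the start. It starts lying in one of the rack's three lanes; may be absent
- card_c: stiff white dose card, a flat board 140 x 50 x 3 mm (x, y, z), 45 g, foil squares on top; origin at the centre of its underside, x along its length, -x end towards the rack's open front at the start. It starts lying in one of the rack's three lanes; may be absent
- carton_a: small white sealed medicine carton, 50 x 71 x 60 mm (x, y, z), 100 g, both cartons alike, starting upright on the open table between rack and tray (the blue-topped boxes behind do not belong to the job); origin at the centre of its underside; grip it across its 50 mm side (along x); may be absent
- carton_b: small white sealed medicine carton, 50 x 71 x 60 mm (x, y, z), 100 g, both cartons alike, starting upright on the open table between rack and tray (the blue-topped boxes behind do not belong to the job); origin at the centre of its underside; grip it across its 50 mm side (along x); may be absent
- tray: fixed grey order tray, 280 x 181 mm (x, y) with walls 22 mm high; origin on the table, x along its length. Its bays lie towards +x, both 179 mm long, floors 4 mm above the table: the wide bay (y > 0) is 106 mm wide, the narrow bay (y < 0) 62 mm wide. At the -x end a white dial housing 92 x 115 x 26 mm carries the black sleeve
- card_bay (a point): centre of the floor of the wide bay, axes as the tray's; cards lie here lengthwise along x, loosely one on another
- carton_bay (a point): centre of the floor of the narrow bay, axes as the tray's; a carton fits with its 50 mm side across (y) and its 71 mm side along x; two fit one behind the other, for example 42 mm either side of the centre
- sleeve (a joint): angle of the black ribbed sleeve about the vertical, rad, 0 to 3.0, growing anticlockwise seen from above. It clicks in every 0.5 rad: the numbers 1 to 7 on the housing stand at 0, 0.5, .. 3.0, so 5 is 2.0. White pointer line on its top. Takes well under 0.3 N m to turn, stays where left
- sleeve_grip (a point): on the sleeve's axis at a good height to grip, 12 mm below its top, which is 62.5 mm above the table; the gripped part is a cylinder of 50 mm diameter from 34.5 to 62.5 mm above the table, above a 54 mm collar. Turns with the sleeve
Not all that is in view belongs to the job. Leave any pink or turquoise look-alike of the carton_a alone.

How it is judged:
By the outcome, as a careful person would: the job done as asked, in the order asked, and still so for the second after the job is handed in, with the robot touching nothing.
Of card_a, card_b, card_c only 2 to 3 are there at a start; the rules pass over those that are not, and their reading is None.
Of carton_a, carton_b only 1 to 2 are there at a start; the rules pass over those that are not, and their reading is None.
At some moment in a run one of carton_a, carton_b may be knocked a few centimetres aside while the robot is not near it.
It also fails if it takes over 210 s, if anything falls off the work surface, if the arm or the gripper's body presses on something with over 40 N, if the wrist force passes 120 N, or if a joint passes its speed limit or range.

ROBOT

A 6-joint arm with a two-finger parallel gripper is mounted at the origin on the work surface; the furniture and walls round the work are solid. World frame = base frame: x ahead of the robot, y to its left, z up, the work surface at z = 0. Lengths are in mm, angles in rad, forces in N, time in s.
With the tool pointing down it reaches from about 325 to 900 mm from the base axis. Payload 6.1 kg.
Tool frame: the origin (TCP) lies midway between the tips of the shut fingers; the grasp point (between the pads) lies 19 mm behind it; z points along the fingers, y is the line along which they close (so a half turn about z gives the same grasp; the last joint's range is limited). The gripper opens to 85 mm and grips with 20 to 120 N. Pads are 22 mm wide; open, the fingers measure 114 mm over their backs; the gripper's body (76 mm by 85 mm) begins 54 mm behind the grasp point. The pads swing forward as they close: fully open they stand 13 mm farther back than shut.
Start: joints at [-1.233, 0.22, 1.526, -0, 1.395, -0.126], TCP at [279.586, -558.97, 231.3] pointing down, gripper open.
Joint ranges: [-2.98, 2.98], [-0.91, 2.08], [0.09, 2.57], [-1.24, 4.39], [0.2, 2.65], [-2.68, 2.68]. Speed limits (rad/s): [2.57, 2.57, 3.01, 3.14, 3.14, 3.14].

INTERFACE

Orientations are given as a unit quaternion [w, x, y, z].
In Python, from plant import observe, vision, finish_job gives the robot as it stands.
- The arm moves only by the tool send_rows, never from a script. Its argument "moves" is text: rows parted by semicolons, each of 4 numbers parted by spaces: the shift along the tool's x, y, z in mm, then the turn about the tool's z in degrees. In form: dx dy dz twist; .... A call has 1 to 8 rows; each row is the pose to reach, as a shift and turn from the pose commanded when the call began, along the tool's axes at that moment; what a row does not reach only later rows make up. A row lasts 1/8 s, in which the tool goes at most 62.5 mm and 10.7 degrees, less where a joint would pass 70% of its speed; a pose out of reach is approached as far as the arm can. A call with a gripper value outside its range is refused whole. "grip" is the closure, from 0 (fully open) to 1 (shut), set as the call begins (left out, the last holds). The fingers move at their own pace and stop on an object; the grip force is fixed at half the most. Time passes only in rows, so rows that repeat a pose let the fingers close. It gives the time, the measured TCP pose, the force, the opening and the grip force at its end, in the units of the state.
- observe(): the state, without advancing time (a new reading comes with each control period).
- vision.snapshot(name): name is "scene" or "top"; returns a dict with "frame" (420x560x3 uint8, blue, green, red), "depth" (420x560 float32, mm along the optical axis (not along the pixel's ray), 0 where there is no reading), "intrinsics" (3x3 intrinsics, pixels), "extrinsics" (4x4, takes a point from world to camera coordinates). Camera axes: x right, y down, z forward; pixel columns grow to the right and rows downward; lengths in mm; the calibration is good to about 2 mm. A picture is of the moment at which its call begins.
- finish_job(): hands the job in; it is judged then, once.
The state is a dict: "time": time; "joints": joint angles; "qd": joint speeds; "effort": joint torques, N m; "position": TCP position; "orientation": TCP orientation; "wrist_force": force on the tool from outside, world axes, zero at the start; "moment": the same for the moment, N m; "gripper_width": finger opening in mm; "finger_force": force on a finger pad.
Only numpy, scipy, OpenCV 4.12 (cv2) and the standard library are available. Lean on these libraries where they do the work, as an engineer would, in place of code of your own. Each camera call takes 0.05 s, during which the arm holds its last target. There are 200 camera calls.

## Working session

There is one attempt and no reset: what is moved stays moved. The work goes in short steps, Python scripts to look and compute and a tool call to move; the robot and the scene stay as the last step left them, time stands still between calls to the robot, and variables do not carry over. Pictures are saved under pics/ and viewed, at most 14 in all, crops included, and the job is handed in when it is done.

Besides the shell and the picture viewer there is one more tool, called as name(argument=value, ...) on one line, values as JSON. send_rows: Moves the arm, as the interface text tells. Its arguments: {"type":"object","properties":{"moves":{"type":"string"},"grip":{"type":"number"}},"required":["moves"]}

```bash
mkdir -p pics; ls; cat > h.py <<'E'
import numpy as np, cv2
from plant import observe, vision, finish_job
def snap(n):
    s=vision.snapshot(n); return s
def ray(s,u,v,z):
    K=np.array(s["intrinsics"]);E=np.array(s["extrinsics"]);R=E[:3,:3];t=E[:3,3]
    c=-R.T@t; d=R.T@np.linalg.inv(K)@np.array([u,v,1.]); return c+d*(z-c[2])/d[2]
def cloud(s):
    K=np.array(s["intrinsics"]);E=np.array(s["extrinsics"]);D=s["depth"]
    v,u=np.indices(D.shape); P=np.stack([(u-K[0,2])/K[0,0]*D,(v-K[1,2])/K[1,1]*D,D],-1)
    W=(P-E[:3,3])@E[:3,:3]; W[D==0]=np.nan; return W
def proj(s,p):
    E=np.array(s["extrinsics"]);q=np.array(s["intrinsics"])@(E[:3,:3]@np.array(p,float)+E[:3,3]);return q[:2]/q[2]
E
python3 - <<'E'
from h import *
for n in("top","scene"):
    s=snap(n); cv2.imwrite(f"pics/{n}0.png",cv2.resize(s["frame"],(800,600)))
    E=np.array(s["extrinsics"]); print(n,-E[:3,:3].T@E[:3,3],s["intrinsics"])
o=observe();print(o)
E
```

```text
pics
top [ 463.58114453   53.18929536 1352.71382267] [[517.58986051   0.         286.712245  ]
 [  0.         517.58986051 194.29419921]
 [  0.           0.           1.        ]]
scene [1637.27115421  -16.9105763   972.26919064] [[454.81578966   0.         285.41760156]
 [  0.         454.81578966 200.96258433]
 [  0.           0.           1.        ]]
{'time': 0.1, 'joints': array([-1.23309344e+00,  2.21197712e-01,  1.52751332e+00,  8.83267081e-08,
        1.39470764e+00, -1.26093920e-01]), 'qd': array([ 0.00071594, -0.00164443, -0.00089638, -0.00059944, -0.00077637,
        0.00018166]), 'effort': array([ 1.21314952e-03, -4.98245072e+01, -3.90546191e+01, -1.05402876e-04,
        5.64119808e-03, -2.62176491e-05]), 'position': array([ 279.40555501, -558.44462603,  230.26859575]), 'orientation': array([-9.07907480e-04,  9.73231444e-01,  2.29825419e-01, -9.63770288e-05]), 'wrist_force': array([-0.67675363, -0.12067424,  0.47308719]), 'moment': array([-0.0818819 , -0.02254288, -0.0317905 ]), 'finger_force': 0.0, 'gripper_width': 85.22912020222523}
```

View pics/top0.png

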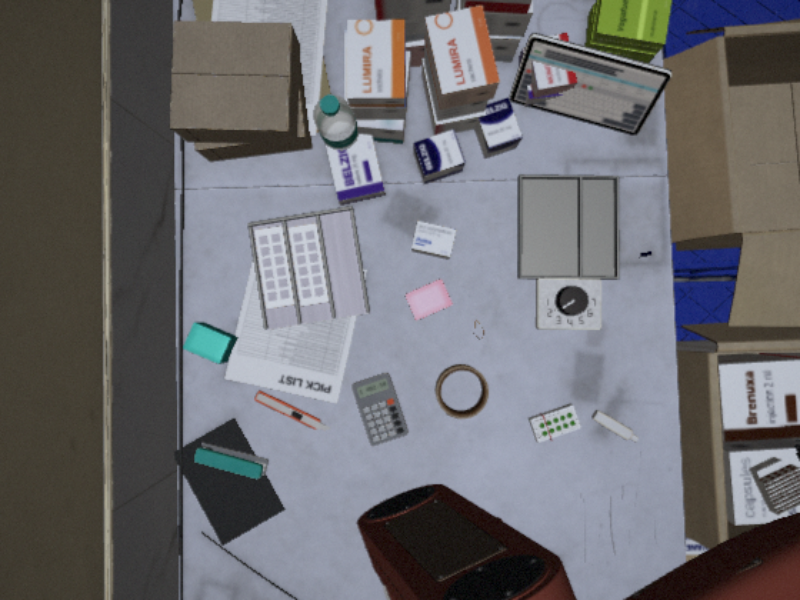

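View pics/scene0.png

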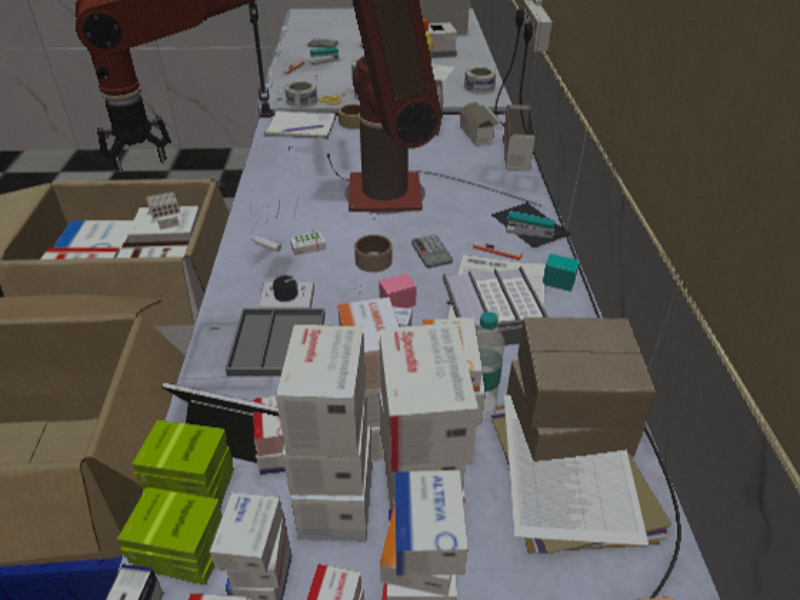

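The top view shows the rack at (308,268) with cards in its left and middle lanes and the right lane empty. There is one white carton at (433,239), a pink look-alike at (428,299), the tray at (568,228) and the dial at (570,302). The scene view agrees. BELZIO boxes at (438,155) and (498,125) are blue-topped and stand behind, so they are out. Next I measure these and enlarge.

```bash
python3 - <<'E'
from h import *
s=snap("top"); f=s["frame"]; W=cloud(s); np.savez("t.npz",W=W,f=f)
hsv=cv2.cvtColor(f,cv2.COLOR_BGR2HSV)
crop=f[115:240,165:445]; cv2.imwrite("pics/c1.png",cv2.resize(crop,(800,357),interpolation=cv2.INTER_CUBIC))
def rect(m,box,z,name,minA=60):
    M=np.zeros(m.shape,np.uint8);x0,y0,x1,y1=box;M[y0:y1,x0:x1]=m[y0:y1,x0:x1]
    cs,_=cv2.findContours(M,cv2.RETR_EXTERNAL,cv2.CHAIN_APPROX_NONE)
    for c in cs:
        if cv2.contourArea(c)<minA: continue
        P=np.array([ray(s,u,v,z)[:2] for u,v in c[:,0,:].astype(float)],np.float32)
        r=cv2.minAreaRect(P); print(name,"c",np.round(r[0],1),"size",np.round(r[1],1),"ang",round(r[2],2),"pix",c[:,0].mean(0))
z=W[...,2]
rect((z>48)&(z<80),(165,140,265,235),60,"rack")
rect((z>45)&(z<75),(280,145,330,190),60,"carton")
rect((hsv[...,2]>185)&(hsv[...,1]<40)&(z>50),(170,145,262,235),63,"card")
rect((z>12)&(z<40),(355,115,440,200),22,"tray")
rect((z>18)&(z<34),(365,190,430,240),26,"housing")
rect((z>45)&(z<80),(365,190,430,240),62.5,"sleeve")
for u,v in[(303,167),(300,209),(190,185),(218,185),(235,180),(400,210),(380,150),(420,150)]:print(u,v,W[v,u].round(1),hsv[v,u])
E
```

```text
rack c [557.4 232.6] size [191.7 187.8] ang 7.88 pix [215.3890785  187.29010239]
carton c [601.5  12.1] size [70.2 51.1] ang 75.83 pix [302.98888889 167.27777778]
card c [560.5 292.7] size [140.6  49.2] ang 7.92 pix [191.33103448 186.75862069]
card c [562.2 232.3] size [143.9  49.3] ang 7.96 pix [215.53741497 185.13605442]
tray c [ 616.7 -232.8] size [182.5 199.9] ang 88.45 pix [397.4982699 160.4567474]
housing c [ 484.7 -226.7] size [164.1  94.7] ang 88.45 pix [397.05612245 208.15816327]
sleeve c [ 487.6 -227.4] size [51.  50.4] ang 61.71 pix [400.56896552 210.12068966]
303 167 [602.3  12.1  57. ] [110  18 209]
300 209 [497.   22.6  56.6] [149  26 203]
190 185 [564.  295.3  66.1] [108  16 208]
218 185 [562.4 226.   62. ] [111  17 211]
235 180 [573.6 183.1  63.4] [118  23 177]
400 210 [ 487.6 -226.3   61.7] [116  14 143]
380 150 [ 647.9 -193.5   -1.2] [ 90   2 138]
420 150 [ 644.2 -297.     4.9] [ 90   2 131]
```

View pics/c1.png

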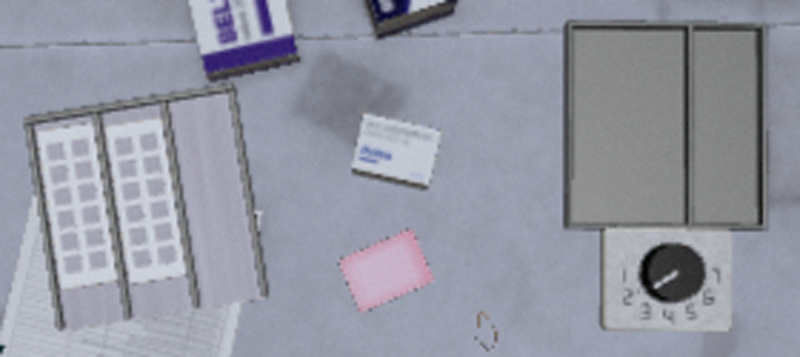

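The crop confirms the carton: crop (395,150) is white with the right size (70x51 mm, top about 60), while the one at (385,270) is pink and left alone. The sleeve pointer is at 2. I'll take the carton first.

```bash
cat >> h.py <<'E'
def th():
    q=observe()["orientation"]; return np.degrees(2*np.arctan2(q[2],q[1]))
def go(x,y,z,theta):
    o=observe();p=o["position"];t=np.radians(th());d=np.array([x,y,z])-p
    tw=-(theta-np.degrees(t)); tw=(tw+180)%360-180
    print("from",p.round(1),"th",np.degrees(t).round(1),"->",np.round([d[0]*np.cos(t)+d[1]*np.sin(t),d[0]*np.sin(t)-d[1]*np.cos(t),-d[2],tw],1),"t",round(o["time"],1),"w",round(o["gripper_width"],1),"F",o["wrist_force"].round(1))
E
python3 -c "
from h import *
go(602,12,130,75.8)"
```

```text
from [ 279.4 -558.5  230.4] th 26.6 -> [ 543.7 -366.   100.4  -49.2] t 0.1 w 85.5 F [-0.5 -0.4  0. ]
```

send_rows(moves="544 -366 20 -49; 544 -366 40 -49; 544 -366 60 -49; 544 -366 70 -49; 544 -366 80 -49; 544 -366 90 -49; 544 -366 100 -49; 544 -366 100 -49", grip=0)

```text
time: 1.15
position: [523.8, -126.5, 165.1]
orientation: [0.0, 0.79, 0.613, 0.0]
wrist_force: [0.4, -1.2, 0.1]
gripper_width: 85.3
finger_force: 0.0
```

send_rows(moves="0 0 0 0; 0 0 0 0")

```text
time: 1.4
position: [522.9, -128.3, 165.2]
orientation: [-0.0, 0.79, 0.613, -0.0]
wrist_force: [0.5, -0.2, 0.6]
gripper_width: 85.2
finger_force: 0.0
```

```bash
python3 -c "
from h import *
go(602,12,28,75.8)
s=snap('scene');cv2.imwrite('pics/s1.png',cv2.resize(s['frame'][150:330,150:400],(750,540)))
"
```

```text
from [ 522.9 -128.3  165.2] th 75.6 -> [155.5  41.8 137.2  -0.2] t 1.4 w 85.2 F [ 0.5 -0.2  0.6]
```

send_rows(moves="55 15 20 0; 105 28 40 0; 156 42 50 0; 156 42 50 0; 156 42 70 0; 156 42 90 0; 156 42 90 0; 156 42 90 0")

```text
time: 2.45
position: [602.5, 11.5, 75.3]
orientation: [-0.0, 0.791, 0.612, -0.0]
wrist_force: [-0.2, -0.8, 0.4]
gripper_width: 85.3
finger_force: 0.0
```

```bash
python3 - <<'E'
from h import *
go(602,12,28,75.8)
s=snap('scene');cv2.imwrite('pics/s1.png',cv2.resize(s['frame'][180:280,200:350],(750,500)))
E
```

```text
from [602.5  11.5  75.3] th 75.5 -> [ 0.4 -0.6 47.3 -0.3] t 2.5 w 85.3 F [-0.2 -0.8  0.4]
```

View pics/s1.png

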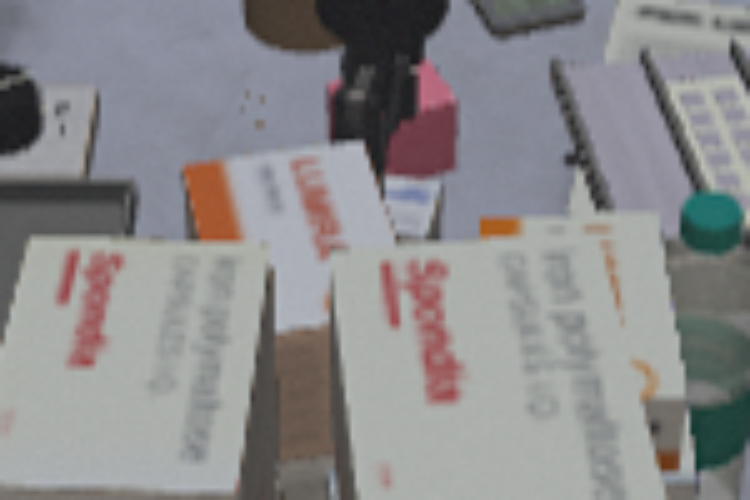

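The gripper at (370,100) stands over the white carton, which is partly seen at (415,205). The pink box stays clear behind it. I'll descend and grip.

send_rows(moves="0 0 12 0; 0 0 24 0; 0 0 36 0; 0 0 45 0; 0 0 47 0; 0 0 47 0")

```text
time: 3.25
position: [602.8, 12.3, 28.4]
orientation: [-0.0, 0.79, 0.613, -0.0]
wrist_force: [0.1, -0.0, 0.3]
gripper_width: 85.3
finger_force: 0.0
```

send_rows(moves="0 0 0 0; 0 0 0 0; 0 0 0 0; 0 0 0 0; 0 0 0 0; 0 0 0 0; 0 0 0 0; 0 0 0 0", grip=1)

```text
time: 4.25
position: [603.4, 12.2, 29.2]
orientation: [0.0, 0.79, 0.613, 0.001]
wrist_force: [0.3, 0.5, 5.8]
gripper_width: 49.2
finger_force: 63.8
```

send_rows(moves="0 0 -15 0; 0 0 -30 0; 0 0 -50 0; 0 0 -70 0; 0 0 -80 0; 0 0 -80 0")

```text
time: 5.0
position: [603.5, 12.2, 109.9]
orientation: [0.001, 0.79, 0.613, 0.001]
wrist_force: [-0.3, -0.1, -1.3]
gripper_width: 49.6
finger_force: 63.1
```

```bash
python3 - <<'E'
from h import *
# tray frame: rack/tray measure from depth edges
d=np.load("t.npz");W=d["W"];f=d["f"]
g=cv2.cvtColor(f,cv2.COLOR_BGR2GRAY)
s=snap("top")
# grey tray floor/wall mask by colour
hsv=cv2.cvtColor(f,cv2.COLOR_BGR2HSV)
m=((hsv[...,1]<12)&(hsv[...,2]<150)&(hsv[...,2]>110)).astype(np.uint8)
M=np.zeros_like(m);M[115:200,355:440]=m[115:200,355:440]
M=cv2.morphologyEx(M,cv2.MORPH_OPEN,np.ones((2,2)))
for c in cv2.findContours(M,cv2.RETR_EXTERNAL,cv2.CHAIN_APPROX_NONE)[0]:
    if cv2.contourArea(c)<100: continue
    P=np.array([ray(s,u,v,4)[:2] for u,v in c[:,0].astype(float)],np.float32);r=cv2.minAreaRect(P);print(r)
go(602,12,130,75.8)
E
```

```text
((617.4013061523438, -292.3086853027344), (60.298526763916016, 176.38796997070312), 87.7266616821289)
((618.4774780273438, -204.67364501953125), (99.22681427001953, 179.5576629638672), 87.74481964111328)
from [602.8  12.2 108.8] th 75.6 -> [ -0.4  -0.7 -21.2  -0.2] t 5.0 w 49.5 F [ 0.7 -0.5 -1.5]
```

```bash
python3 -c "
from h import *
go(617,-288.5,80,-2)"
```

```text
from [602.8  12.2 108.8] th 75.6 -> [-287.7   88.7   28.8   77.6] t 5.0 w 49.5 F [ 0.7 -0.5 -1.5]
```

send_rows(moves="-30 10 0 9; -65 20 0 19; -105 33 0 29; -150 47 0 39; -200 62 0 49; -245 76 10 59; -275 85 20 68; -288 89 29 78")

```text
time: 6.05
position: [615.9, -290.7, 77.4]
orientation: [-0.0, 1.0, -0.025, -0.001]
wrist_force: [-0.3, 0.1, -1.2]
gripper_width: 49.4
finger_force: 63.1
```

```bash
python3 - <<'E'
from h import *
go(617,-288.5,34,-2)
s=snap('top');cv2.imwrite('pics/p1.png',cv2.resize(s['frame'][110:245,340:450],(550,600*135*550//(110*600)),interpolation=cv2.INTER_CUBIC)[:600])
E
```

```text
from [ 615.9 -290.7   77.4] th -2.9 -> [ 1.  -2.3 43.4 -0.9] t 6.0 w 49.4 F [-0.3  0.1 -1.2]
```

View pics/p1.png

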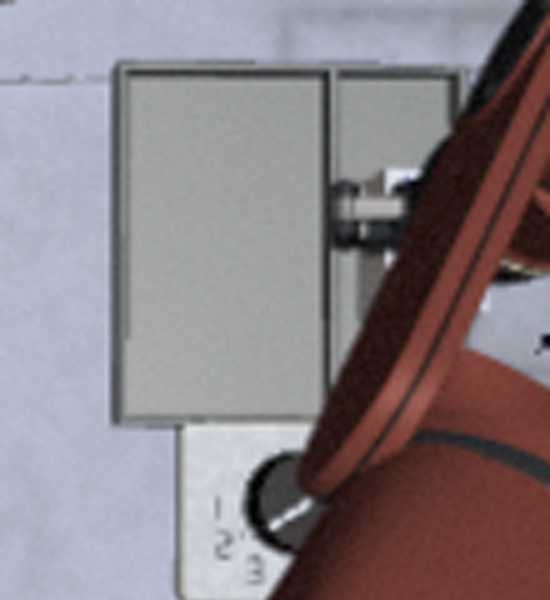

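The picture shows the divider top at crop (330,250), the outer right wall at (455,90) and the carton held over the narrow bay. The pointer faces 2. I'll check the bay centre from these wall tops.

```bash
python3 - <<'E'
from h import *
s=snap('top')
for u,v in[(328,75),(328,350),(456,80),(118,80),(118,400),(220,68),(220,422)]:
    print(u,v,ray(s,340+u/5-.4,110+v/5-.4,22).round(1))
go(617,-288.5,34,-2)
E
```

```text
328 75 [ 709.2 -257.    22. ]
328 350 [ 566.3 -251.3   22. ]
456 80 [ 704.7 -323.2   22. ]
118 80 [ 709.6 -148.1   22. ]
118 400 [ 543.4 -142.3   22. ]
220 68 [ 714.4 -201.2   22. ]
220 422 [ 530.6 -194.3   22. ]
from [ 615.2 -289.8   76.5] th -2.6 -> [ 1.7 -1.4 42.5 -0.6] t 6.2 w 49.2 F [-1.1  0.1  0. ]
```

send_rows(moves="3 -2 8 0; 6 -3 16 0; 6 -3 24 0; 6 -3 32 0; 6 -3 38 0; 6 -3 41 0; 6 -3 42 0; 6 -3 42 0")

```text
time: 7.15
position: [627.7, -287.6, 49.9]
orientation: [0.002, 1.0, -0.02, 0.004]
wrist_force: [-17.7, 9.8, 53.3]
gripper_width: 49.6
finger_force: 73.0
```

```bash
python3 -c "
from h import *
go(621,-287.3,34,-2)"
```

```text
from [ 627.7 -287.6   49.9] th -2.3 -> [-6.7 -0.  15.9 -0.3] t 7.2 w 49.6 F [-17.7   9.8  53.3]
```

send_rows(moves="0 0 -8 0; 0 0 -16 0; 0 0 -24 0; 0 0 -34 0; 0 0 -34 0; 0 0 -34 0")

```text
time: 7.9
position: [623.1, -286.0, 71.0]
orientation: [-0.0, 1.0, -0.021, -0.0]
wrist_force: [0.2, 0.2, -1.2]
gripper_width: 49.6
finger_force: 65.1
```

```bash
python3 - <<'E'
from h import *
go(621,-287.3,34,-2)
o=observe();print(o["joints"],o["moment"])
s=snap('top');t=snap('scene')
a=cv2.resize(s['frame'][110:210,380:460],(400,500),interpolation=cv2.INTER_CUBIC)
b=cv2.resize(t['frame'][180:280,150:230],(400,500),interpolation=cv2.INTER_CUBIC)
cv2.imwrite('pics/p2.png',np.hstack([a,b]))
W=cloud(t); z=W[...,2]
print(np.round(W[190:270:6,165:230:8,2],0))
E
```

```text
from [ 623.1 -286.    71. ] th -2.4 -> [-2.   1.4 37.  -0.4] t 7.9 w 49.6 F [ 0.2  0.2 -1.2]
[-5.45251363e-01  5.06468118e-01  1.47375695e+00 -2.58496379e-05
  1.16192646e+00  1.06788886e+00] [ 0.05597931  0.0033859  -0.0266622 ]
[[225. 219. 206.   1.   1.   3.  -1.   5.   3.]
 [205. 185. 182. 178.  60.  63.   1.   1.   5.]
 [168. 172. 158. 164.  62.  55.  32.  -1.  -1.]
 [  2. 104. 144. 141.  39.  31.  31.   5.  -1.]
 [111. 100. 107.  27.  23.  27.  25.   1.   1.]
 [100. 104. 104.   5.   7.   5.   9.   6.   1.]
 [ 90.  92.  89.  24.   4.   7.   9.   6.   0.]
 [ 21.  65.  64.  12.   5. 341. 340. 344. 338.]
 [ 16.   4.   7.   5.   6. 339. 342. 342. 342.]
 [  4.  10.   6.   8.   4. 341. 341. 341. 341.]
 [  6.   4.   5.   6.   3. 340. 342. 342. 342.]
 [  4.   3.  22.   7.   2. 342. 341. 340. 341.]
 [  4.   2.   7.   1. 341. 341. 342. 340. 342.]
 [  1.   3.  -4.   4. 340. 339. 339. 343. 340.]]
```

View pics/p2.png

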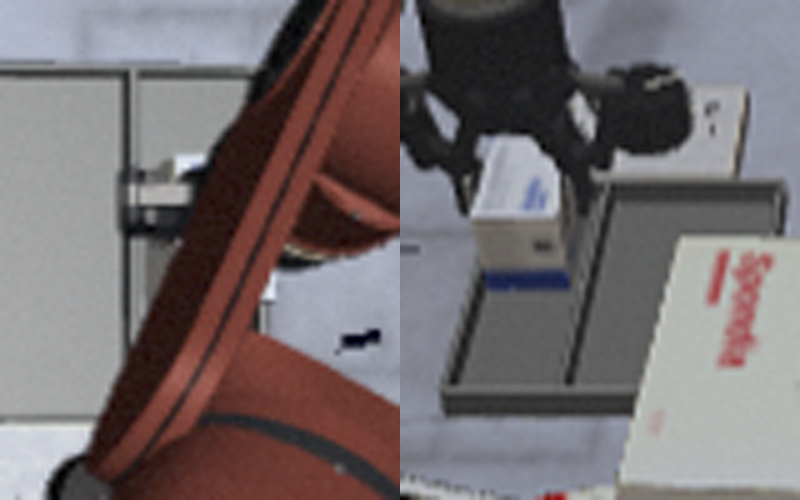

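```bash
python3 - <<'E'
from h import *
t=snap('scene');s=snap('top')
r=lambda u,v,z:ray(t,150+(u-400)/5-.4,180+v/5-.4,z).round(1)
for z in(38,42,46): print(z,"front bottom L,R",r(487,290,z),r(571,286,z))
print("top front L,R z102",r(475,218,102),r(560,215,102))
print("top back corners",r(490,135,102))
print("outer wall near/far",r(450,388,22),r(478,280,22),"divider",r(572,385,22),r(605,195,22))
# depth points on carton front face from scene
W=cloud(t)
hsv=cv2.cvtColor(t['frame'],cv2.COLOR_BGR2HSV)
sub=W[215:240,160:190].reshape(-1,3);hh=hsv[215:240,160:190].reshape(-1,3)
k=(sub[:,0]<680)&(sub[:,0]>640)&(sub[:,2]>36); print(k.sum(),sub[k].min(0).round(),sub[k].max(0).round(),np.percentile(sub[k],[5,95],axis=0).round(1))
# top view: arm-free visible part of carton
m=(s['frame'].min(2)>185);W2=cloud(s)
ok=m[110:210,380:460]&(W2[110:210,380:460,2]>30);P=W2[110:210,380:460][ok];print(len(P),np.percentile(P,[2,98],axis=0).round(1))
E
```

```text
38 front bottom L,R [ 647.1 -311.7   38. ] [ 645.4 -262.7   38. ]
42 front bottom L,R [ 651.3 -310.5   42. ] [ 649.6 -261.6   42. ]
46 front bottom L,R [ 655.6 -309.2   46. ] [ 653.9 -260.6   46. ]
top front L,R z102 [ 655.  -307.6  102. ] [ 654.1 -259.6  102. ]
top back corners [ 580.8 -310.5  102. ]
outer wall near/far [ 711.  -325.3   22. ] [ 621.2 -323.5   22. ] divider [ 711.1 -255.9   22. ] [ 545.6 -256.1   22. ]
335 [ 640. -312.   41.] [ 658. -259.  107.] [[ 643.5 -307.9   46.7]
 [ 655.6 -260.7  104. ]]
31 [[ 506.1 -305.3   30.1]
 [ 654.  -186.7  105. ]]
```

The right half shows the carton level in the grip, with its lower edge spanning y about -310 to -261. The bay in the same view is centred near -290, so it caught the divider. I'll shift 3.5 mm to -y and lower in small steps.

send_rows(moves="-1 2 6 0; -2 3.5 12 0; -2 3.5 18 0; -2 3.5 21 0; -2 3.5 24 0; -2 3.5 26 0; -2 3.5 26 0")

```text
time: 8.98
position: [621.1, -289.5, 45.4]
orientation: [-0.0, 1.0, -0.021, -0.0]
wrist_force: [0.2, -0.2, -1.6]
gripper_width: 49.6
finger_force: 65.1
```

```bash
python3 -c "
from h import *
go(621,-289.3,34,-2);print(observe()['moment'])"
```

```text
from [ 621.1 -289.5   45.4] th -2.4 -> [-0.1 -0.2 11.4 -0.4] t 9.0 w 49.6 F [ 0.2 -0.2 -1.6]
[0.03292781 0.0061933  0.01866709]
```

send_rows(moves="0 0 3 0; 0 0 6 0; 0 0 8 0; 0 0 9 0; 0 0 10 0; 0 0 10 0")

```text
time: 9.72
position: [621.1, -289.5, 35.4]
orientation: [-0.0, 1.0, -0.021, -0.0]
wrist_force: [-1.0, 0.2, -0.2]
gripper_width: 49.6
finger_force: 65.1
```

send_rows(moves="0 0 1 0; 0 0 2 0; 0 0 3 0; 0 0 3 0")

```text
time: 10.22
position: [621.2, -289.5, 33.4]
orientation: [0.0, 1.0, -0.021, -0.0]
wrist_force: [-2.9, 2.0, 4.8]
gripper_width: 49.3
finger_force: 65.6
```

send_rows(moves="0 0 0 0; 0 0 0 0; 0 0 0 0; 0 0 0 0; 0 0 0 0; 0 0 0 0", grip=0)

```text
time: 10.98
position: [621.1, -289.5, 32.4]
orientation: [-0.0, 1.0, -0.021, -0.0]
wrist_force: [0.0, 0.6, -0.3]
gripper_width: 85.2
finger_force: 0.0
```

send_rows(moves="0 0 -15 0; 0 0 -40 0; 0 0 -80 0; 0 0 -120 0; 0 0 -120 0")

```text
time: 11.6
position: [624.0, -291.3, 159.2]
orientation: [0.003, 1.0, -0.021, 0.004]
wrist_force: [-0.3, 0.9, -0.0]
gripper_width: 85.1
finger_force: 0.0
```

```bash
python3 - <<'E'
from h import *
# rack frame
a=np.radians(7.9);R=np.array([[np.cos(a),-np.sin(a)],[np.sin(a),np.cos(a)]]);c=np.array([557.4,232.6])
for n,p in(("c1",(560.5,292.7)),("c2",(562.2,232.3))): print(n,R.T@(np.array(p)-c))
for l in((40,0),(40,60),(-50,0)): print(l,c+R@np.array(l))
p=c+R@np.array([40,0]);go(p[0],p[1],120,7.9)
E
```

```text
c1 [11.33099655 59.10354065]
c2 [ 4.71321206 -0.95688666]
(40, 0) [597.02037853 238.09778184]
(40, 60) [588.77370577 297.52834964]
(-50, 0) [507.87452684 225.7277727 ]
from [ 624.  -291.3  159.2] th -2.4 -> [ -49.3 -527.7   39.2  -10.3] t 11.6 w 85.1 F [-0.3  0.9 -0. ]
```

send_rows(moves="-5 -60 0 -1; -10 -120 0 -3; -16 -180 0 -5; -22 -240 0 -7; -27 -300 0 -9; -33 -360 0 -10; -38 -415 0 -10; -43 -455 0 -10", grip=1)

```text
time: 12.6
position: [596.5, 169.4, 152.2]
orientation: [-0.0, 0.998, 0.067, -0.0]
wrist_force: [0.6, 0.8, -0.1]
gripper_width: 0.1
finger_force: 0.0
```

```bash
python3 - <<'E'
from h import *
go(597,238.1,85,7.9)
s=snap("top");W=cloud(s);P=W[110:200,400:445].reshape(-1,3)
k=(P[:,2]>45)&(P[:,2]<80);print(k.sum(),cv2.minAreaRect(P[k][:,:2].astype(np.float32)),np.median(P[k],axis=0))
E
```

```text
from [596.5 169.4 152.2] th 7.7 -> [  9.6 -68.1  67.2  -0.2] t 12.6 w 0.1 F [ 0.6  0.8 -0.1]
627 ((622.2108154296875, -294.35113525390625), (51.49579620361328, 70.06839752197266), 87.31486511230469) [ 621.3758236  -293.25086053   62.60185128]
```

send_rows(moves="5 -30 0 0; 10 -60 0 0; 10 -68 15 0; 10 -68 35 0; 10 -68 55 0; 10 -68 67 0; 10 -68 72 0; 10 -68 77 0")

```text
time: 13.65
position: [598.8, 235.4, 75.6]
orientation: [-0.0, 0.998, 0.066, 0.0]
wrist_force: [0.5, 0.7, 0.4]
gripper_width: -0.1
finger_force: 0.0
```

```bash
python3 - <<'E'
from h import *
go(597,238.1,63,7.9)
s=snap("top");cv2.imwrite("pics/r1.png",cv2.resize(s["frame"][130:240,160:270],(550,550),interpolation=cv2.INTER_CUBIC))
E
```

```text
from [598.8 235.4  75.6] th 7.5 -> [-1.5 -3.  12.6 -0.4] t 13.7 w -0.1 F [0.5 0.7 0.4]
```

View pics/r1.png

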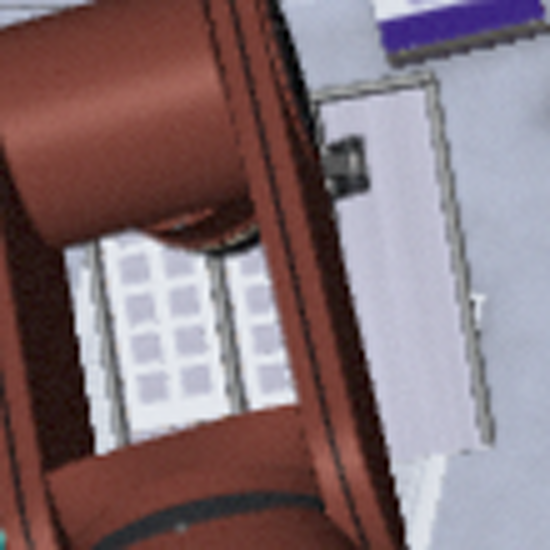

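The picture shows the arm over the middle lane, with the gripper knuckle at (350,165) and the left card untouched. I'll press down gently.

send_rows(moves="-2 -3 4 0; -2 -3 8 0; -2 -3 10 0; -2 -3 11 0; -2 -3 12 0; -2 -3 13 0; -2 -3 13 0")

```text
time: 14.58
position: [596.3, 238.4, 63.1]
orientation: [-0.0, 0.998, 0.066, 0.0]
wrist_force: [-1.0, 0.1, 3.3]
gripper_width: 0.2
finger_force: 2.0
```

send_rows(moves="0 0 1 0; -4 0 1.5 0; -10 0 1.5 0; -17 0 1.5 0; -24 0 1.5 0; -31 0 1.5 0; -38 0 1.5 0; -45 0 1.5 0")

```text
time: 15.58
position: [553.7, 232.9, 63.1]
orientation: [-0.001, 0.998, 0.066, 0.003]
wrist_force: [2.2, 0.9, 6.8]
gripper_width: 0.1
finger_force: 3.3
```

```bash
cat >> h.py <<'E'
def cards():
    s=snap("top");f=s["frame"];hsv=cv2.cvtColor(f,cv2.COLOR_BGR2HSV);W=cloud(s)
    m=((hsv[...,2]>188)&(hsv[...,1]<40)&(W[...,2]>52)&(W[...,2]<75)).astype(np.uint8);m[:, :165]=0;m[:,270:]=0;m[:140]=0;m[250:]=0
    a=np.radians(7.9);R=np.array([[np.cos(a),-np.sin(a)],[np.sin(a),np.cos(a)]])
    for c in cv2.findContours(m,cv2.RETR_EXTERNAL,cv2.CHAIN_APPROX_NONE)[0]:
        if cv2.contourArea(c)<40: continue
        P=np.array([ray(s,u,v,63)[:2] for u,v in c[:,0].astype(float)]);L=(P-[557.4,232.6])@R
        print("card local min",L.min(0).round(1),"max",L.max(0).round(1))
E
python3 -c "
from h import *
cards();go(597,238.1,63,7.9)"
```

```text
card local min [-106.9    5. ] max [-33.1  25.9]
card local min [-95.9  31.2] max [-25.4  86.4]
card local min [-95.8 -89.8] max [ 86.7 -35.8]
from [553.  232.8  63. ] th 7.6 -> [44.3  0.5  0.  -0.3] t 15.6 w 0.1 F [0.3 0.6 6.9]
```

send_rows(moves="-6 0 0 0; -12 0 0 0; -18 0 0 0; -25 0 0 0; -32 0 0 0; -39 0 0 0; -45 0 0 0; -47 0 0 0")

```text
time: 16.62
position: [507.1, 226.8, 63.0]
orientation: [-0.001, 0.998, 0.066, 0.003]
wrist_force: [2.9, 0.2, 6.6]
gripper_width: -0.0
finger_force: 3.3
```

send_rows(moves="0 0 0 0; 0 0 -6 0; 0 0 -20 0; 0 0 -50 0; 0 0 -80 0; 0 0 -80 0")

```text
time: 17.38
position: [506.9, 226.9, 144.5]
orientation: [-0.001, 0.998, 0.066, 0.003]
wrist_force: [0.3, -0.3, -0.2]
gripper_width: -0.1
finger_force: 0.0
```

```bash
python3 -c "
from h import *
cards();c=np.array([557.4,232.6]);a=np.radians(7.9)
p=c-121*np.array([np.cos(a),np.sin(a)]);print(p);go(p[0],p[1],120,7.9)"
```

```text
card local min [-95.9  33.7] max [-84.8  86.4]
card local min [43.5 34.2] max [86.6 83.9]
card local min [-26.5 -26.2] max [86.7 22.4]
card local min [-95.8 -87.3] max [ 86.7 -34.6]
[437.54835495 215.96920993]
from [505.7 226.5 142.4] th 7.6 -> [-68.9   1.4  22.4  -0.3] t 17.4 w 0.1 F [-0.4  0.2 -0.1]
```

send_rows(moves="-20 0 0 0; -45 1 0 0; -69 1 0 0; -69 1 5 0; -69 1 10 0; -69 1 10 0; -69 1 10 0; -69 1 10 0", grip=0)

```text
time: 18.42
position: [436.9, 216.1, 131.0]
orientation: [-0.0, 0.998, 0.066, 0.0]
wrist_force: [-0.0, -0.5, 0.2]
gripper_width: 85.2
finger_force: 0.0
```

```bash
python3 - <<'E'
from h import *
s=snap("scene");
for i,l in enumerate([(-95,0),(-155,0),(-85,60)]):
    a=np.radians(7.9);p=np.array([557.4,232.6])+np.array([[np.cos(a),-np.sin(a)],[np.sin(a),np.cos(a)]])@np.array(l);print(l,proj(s,[*p,63]).round(1))
cv2.imwrite("pics/r2.png",cv2.resize(s["frame"][160:260,290:410],(720,600),interpolation=cv2.INTER_CUBIC))
go(437.5,216,50,7.9)
E
```

```text
(-95, 0) [338.  189.4]
(-155, 0) [333.2 178.7]
(-85, 60) [356.4 189.4]
from [436.8 216.1 131. ] th 7.6 -> [ 0.7  0.2 81.  -0.3] t 18.5 w 85.3 F [-0.9 -0.1  0.4]
```

View pics/r2.png

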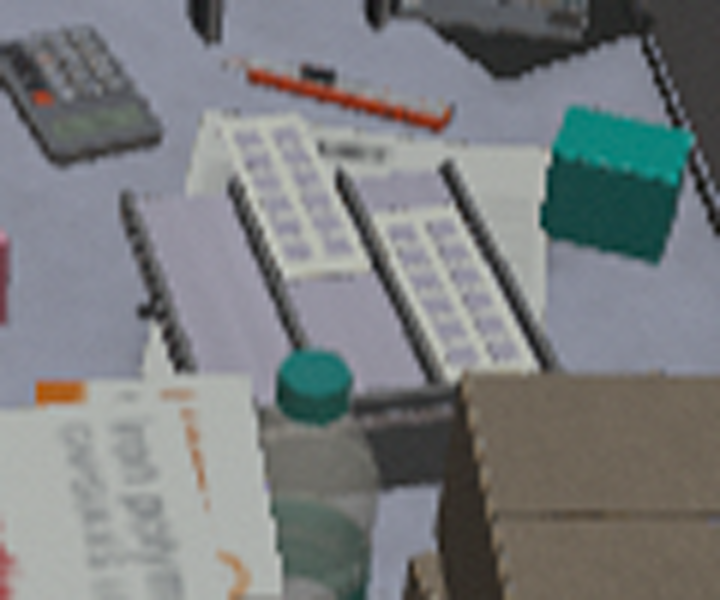

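The card's front end is at (262,115), as predicted, about 60 mm out, and the fingertips at (205,20) and (378,10) are still above it. I'll lower and pinch.

send_rows(moves="0 0 15 0; 0 0 35 0; 0 0 55 0; 0 0 70 0; 0 0 80 0; 0 0 84 0; 0 0 84 0; 0 0 84 0")

```text
time: 19.48
position: [437.0, 216.3, 47.6]
orientation: [-0.0, 0.998, 0.066, 0.001]
wrist_force: [-0.5, 0.5, 0.2]
gripper_width: 85.6
finger_force: 0.0
```

send_rows(moves="0 0 0 0; 0 0 0 0; 0 0 0 0; 0 0 0 0; 0 0 0 0; 0 0 0 0; 0 0 0 0; 0 0 0 0", grip=1)

```text
time: 20.48
position: [436.8, 215.8, 47.3]
orientation: [0.0, 0.998, 0.066, 0.0]
wrist_force: [-1.0, -3.9, 5.2]
gripper_width: 48.1
finger_force: 60.5
```

```bash
python3 -c "
from h import *
go(437.5,216,48,7.9)"
```

```text
from [436.8 215.8  47.3] th 7.6 -> [ 0.8 -0.1 -0.7 -0.3] t 20.5 w 48.1 F [-1.  -3.9  5.2]
```

send_rows(moves="0 0 -4 0; 0 0 -10 0; 0 0 -20 0; 0 0 -35 0; 0 0 -55 0; 0 0 -75 0; 0 0 -80 0; 0 0 -80 0")

```text
time: 21.48
position: [436.8, 216.4, 127.5]
orientation: [-0.0, 0.998, 0.066, 0.001]
wrist_force: [-0.2, -0.4, -0.7]
gripper_width: 47.5
finger_force: 61.5
```

```bash
python3 -c "
from h import *
go(584,-199,100,-2.2)"
```

```text
from [436.8 216.4 127.5] th 7.6 -> [ 91.1 431.2  27.5   9.8] t 21.5 w 47.5 F [-0.2 -0.4 -0.7]
```

send_rows(moves="9 40 0 1; 18 85 0 2; 29 135 0 3; 40 185 0 4; 50 235 0 5; 60 285 0 6; 70 330 0 8; 77 365 0 10")

```text
time: 22.48
position: [560.7, -137.2, 125.7]
orientation: [-0.0, 1.0, -0.022, -0.001]
wrist_force: [-0.0, 0.2, 0.2]
gripper_width: 47.5
finger_force: 61.5
```

send_rows(moves="6 30 0 0; 12 50 5 0; 14 64 15 0; 14 66 20 0; 14 66 27 0; 14 66 27 0")

```text
time: 23.22
position: [571.5, -200.9, 99.0]
orientation: [-0.0, 1.0, -0.021, -0.001]
wrist_force: [0.7, 0.5, -0.1]
gripper_width: 47.5
finger_force: 61.5
```

```bash
python3 - <<'E'
from h import *
go(584,-199,25,-2.2)
s=snap("top");t=snap("scene")
a=cv2.resize(s["frame"][110:220,340:440],(400,440),interpolation=cv2.INTER_CUBIC)
b=cv2.resize(t["frame"][180:290,140:240],(400,440),interpolation=cv2.INTER_CUBIC)
cv2.imwrite("pics/k1.png",np.hstack([a,b]))
E
```

```text
from [ 571.5 -200.9   99. ] th -2.4 -> [12.4 -2.4 74.  -0.2] t 23.2 w 47.5 F [ 0.7  0.5 -0.1]
```

View pics/k1.png

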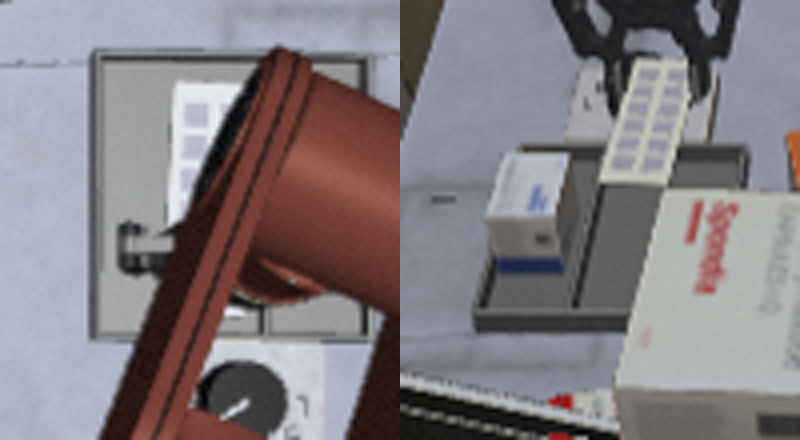

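The left half shows the card held straight along the wide bay, end at (205,85). The right half shows it level, and the carton upright in the narrow bay at (530,215). I'll lower it.

send_rows(moves="6 -1 12 0; 12 -2 24 0; 12 -2 36 0; 12 -2 48 0; 12 -2 60 0; 12 -2 70 0; 12 -2 78 0; 12 -2 82 0")

```text
time: 24.32
position: [584.0, -200.5, 17.4]
orientation: [-0.0, 1.0, -0.021, -0.0]
wrist_force: [-0.6, -0.1, -0.5]
gripper_width: 47.3
finger_force: 61.5
```

send_rows(moves="0 0 3 0; 0 0 6 0; 0 0 9 0; 0 0 9 0")

```text
time: 24.82
position: [584.1, -200.5, 8.7]
orientation: [-0.0, 1.0, -0.021, -0.0]
wrist_force: [-0.4, -0.0, -0.2]
gripper_width: 47.9
finger_force: 61.5
```

send_rows(moves="0 0 1 0; 0 0 2 0; 0 0 3 0; 0 0 3 0")

```text
time: 25.32
position: [584.1, -200.5, 5.8]
orientation: [-0.0, 1.0, -0.021, -0.0]
wrist_force: [-0.1, -0.1, -0.9]
gripper_width: 47.3
finger_force: 61.5
```

send_rows(moves="0 0 0 0; 0 0 0 0; 0 0 0 0; 0 0 0 0; 0 0 0 0; 0 0 0 0", grip=0.25)

```text
time: 26.08
position: [584.2, -200.6, 6.0]
orientation: [0.0, 1.0, -0.021, 0.0]
wrist_force: [0.4, 0.6, 0.6]
gripper_width: 64.0
finger_force: 0.0
```

send_rows(moves="0 0 -10 0; 0 0 -30 0; 0 0 -60 0; 0 0 -100 0; 0 0 -140 0; 0 0 -140 0")

```text
time: 26.82
position: [587.4, -202.1, 152.7]
orientation: [0.002, 1.0, -0.021, 0.005]
wrist_force: [-0.7, -0.4, 0.4]
gripper_width: 63.8
finger_force: 0.0
```

```bash
python3 - <<'E'
from h import *
a=np.radians(7.9);c=np.array([557.4,232.6]);R=np.array([[np.cos(a),-np.sin(a)],[np.sin(a),np.cos(a)]])
p=c+R@[45,60];print(p);go(*p,120,7.9)
E
```

```text
[593.72625308 298.21557237]
from [ 587.4 -202.1  152.7] th -2.4 -> [ -14.9 -500.2   32.7  -10.3] t 26.8 w 63.8 F [-0.7 -0.4  0.4]
```

send_rows(moves="-1 -60 0 -1; -2 -120 0 -3; -4 -180 0 -5; -6 -240 0 -7; -8 -300 0 -9; -9 -360 0 -10; -10 -420 0 -10; -12 -470 0 -10", grip=1)

```text
time: 27.82
position: [591.6, 271.8, 146.2]
orientation: [-0.0, 0.998, 0.067, 0.0]
wrist_force: [0.6, 0.2, 0.3]
gripper_width: 0.2
finger_force: 0.0
```

```bash
python3 - <<'E'
from h import *
go(593.7,298.2,70,7.9)
s=snap("top");W=cloud(s);f=s["frame"];hsv=cv2.cvtColor(f,cv2.COLOR_BGR2HSV)
m=((hsv[...,2]>175)&(hsv[...,1]<40)).astype(np.uint8);M=np.zeros_like(m);M[118:198,358:408]=m[118:198,358:408]
for c in cv2.findContours(M,cv2.RETR_EXTERNAL,cv2.CHAIN_APPROX_NONE)[0]:
    if cv2.contourArea(c)<100: continue
    print(cv2.minAreaRect(np.array([ray(s,u,v,7)[:2] for u,v in c[:,0].astype(float)],np.float32)))
cv2.imwrite("pics/t2.png",cv2.resize(f[110:240,160:440],(800,371),interpolation=cv2.INTER_CUBIC))
E
```

```text
from [591.6 271.8 146.2] th 7.6 -> [  5.6 -25.9  76.2  -0.3] t 27.8 w 0.2 F [0.6 0.2 0.3]
((621.89208984375, -200.7854766845703), (51.355037689208984, 141.2593536376953), 85.15180206298828)
((617.823486328125, -154.29432678222656), (41.617862701416016, 186.43711853027344), 88.02334594726562)
((723.5404663085938, -185.6663360595703), (97.14478302001953, 15.886449813842773), 88.4227294921875)
```

View pics/t2.png

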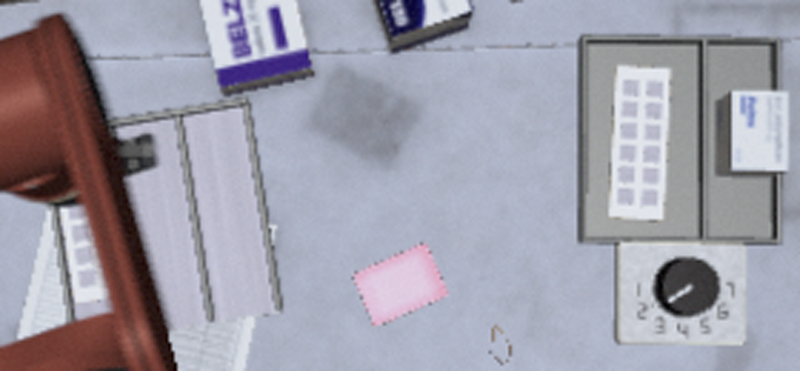

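The card lies flat, centred in the wide bay at (640,142). The carton is in the narrow bay at (757,130), and the second card's front end is at (85,290) in the left lane.

send_rows(moves="6 -26 20 0; 6 -26 45 0; 6 -26 65 0; 6 -26 76 0; 6 -26 79 0; 6 -26 81 0; 6 -26 83 0; 6 -26 83 0")

```text
time: 28.88
position: [594.9, 296.1, 63.4]
orientation: [-0.0, 0.998, 0.066, 0.0]
wrist_force: [1.0, 0.3, -0.7]
gripper_width: -0.1
finger_force: 0.0
```

```bash
python3 -c "
from h import *
go(593.7,298.2,62,7.9)"
```

```text
from [594.9 296.1  63.4] th 7.6 -> [-0.9 -2.3  1.4 -0.3] t 28.9 w -0.1 F [ 1.   0.3 -0.7]
```

send_rows(moves="-1 -2 1 0; -1 -2 2 0; -6 -2 2 0; -14 -2 2 0; -22 -2 2 0; -30 -2 2 0; -38 -2 2 0; -46 -2 2 0")

```text
time: 29.88
position: [550.6, 292.6, 63.1]
orientation: [-0.001, 0.998, 0.066, 0.002]
wrist_force: [2.4, -0.4, 6.1]
gripper_width: 0.1
finger_force: 3.0
```

send_rows(moves="-6 0 0 0; -13 0 0 0; -21 0 0 0; -29 0 0 0; -37 0 0 0; -45 0 0 0; -51 0 0 0; -53 0 0 0")

```text
time: 30.88
position: [498.1, 285.6, 63.1]
orientation: [-0.001, 0.998, 0.066, 0.003]
wrist_force: [2.8, -0.7, 6.9]
gripper_width: -0.2
finger_force: 3.0
```

send_rows(moves="0 0 0 0; 0 0 -6 0; 0 0 -20 0; 0 0 -50 0; 0 0 -80 0; 0 0 -80 0")

```text
time: 31.62
position: [498.2, 286.0, 144.6]
orientation: [-0.001, 0.998, 0.066, 0.003]
wrist_force: [0.5, -0.0, -0.0]
gripper_width: 0.2
finger_force: 0.0
```

```bash
python3 - <<'E'
from h import *
a=np.radians(7.9);c=np.array([557.4,232.6]);R=np.array([[np.cos(a),-np.sin(a)],[np.sin(a),np.cos(a)]])
p=c+R@[-121,60];print(p);go(*p,130,7.9)
E
```

```text
[429.30168219 275.39977772]
from [498.2 286.  144.6] th 7.6 -> [-69.7   1.4  14.6  -0.3] t 31.6 w 0.2 F [ 0.5 -0.  -0. ]
```

send_rows(moves="-20 0 0 0; -45 1 0 0; -69 1 0 0; -70 1 5 0; -70 1 12 0; -70 1 15 0; -70 1 15 0; -70 1 15 0", grip=0)

```text
time: 32.62
position: [427.3, 274.8, 125.9]
orientation: [0.0, 0.998, 0.066, -0.0]
wrist_force: [-0.9, -0.7, 0.7]
gripper_width: 85.2
finger_force: 0.0
```

```bash
python3 - <<'E'
from h import *
s=snap("scene");a=np.radians(7.9);c=np.array([557.4,232.6]);R=np.array([[np.cos(a),-np.sin(a)],[np.sin(a),np.cos(a)]])
print("predicted",proj(s,[*(c+R@[-155,60]),63]).round(1),((proj(s,[*(c+R@[-155,60]),63])-[290,160])*6).round())
cv2.imwrite("pics/r3.png",cv2.resize(s["frame"][160:260,290:410],(720,600),interpolation=cv2.INTER_CUBIC))
go(*(c+R@[-121,60]),48,7.9)
E
```

```text
predicted [350.2 177. ] [361. 102.]
from [427.4 274.8 126.1] th 7.6 -> [ 2.  -0.3 78.1 -0.3] t 32.7 w 85.5 F [0.2 0.  0.2]
```

View pics/r3.png

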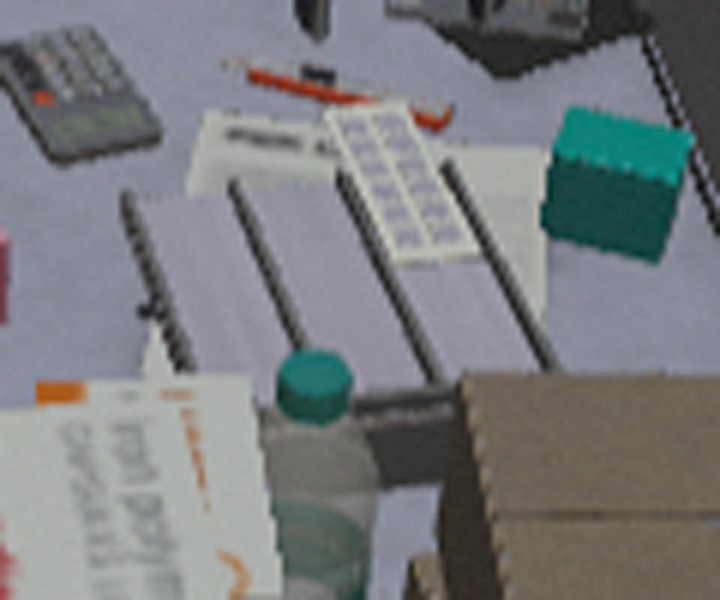

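The card's front end is at (362,103), matching the prediction. The teal box at (620,185) is clear of the fingers. I'll pinch.

send_rows(moves="2 0 15 0; 2 0 35 0; 2 0 55 0; 2 0 70 0; 2 0 76 0; 2 0 79 0; 2 0 79 0; 2 0 79 0")

```text
time: 33.67
position: [429.5, 275.3, 47.6]
orientation: [-0.0, 0.998, 0.066, 0.001]
wrist_force: [0.3, -0.0, 0.7]
gripper_width: 85.2
finger_force: 0.0
```

send_rows(moves="0 0 0 0; 0 0 0 0; 0 0 0 0; 0 0 0 0; 0 0 0 0; 0 0 0 0; 0 0 0 0; 0 0 0 0", grip=1)

```text
time: 34.67
position: [429.1, 274.8, 47.3]
orientation: [0.0, 0.998, 0.066, 0.0]
wrist_force: [-1.3, -3.2, 4.7]
gripper_width: 47.8
finger_force: 60.7
```

send_rows(moves="0 0 -4 0; 0 0 -10 0; 0 0 -20 0; 0 0 -35 0; 0 0 -55 0; 0 0 -75 0; 0 0 -80 0; 0 0 -80 0")

```text
time: 35.67
position: [429.2, 275.3, 127.5]
orientation: [-0.0, 0.998, 0.066, 0.001]
wrist_force: [0.5, 0.3, -0.8]
gripper_width: 47.4
finger_force: 61.6
```

```bash
python3 -c "
from h import *
go(584,-200,127,-2.2)"
```

```text
from [429.2 275.3 127.5] th 7.6 -> [ 90.7 491.5   0.5   9.8] t 35.7 w 47.4 F [ 0.5  0.3 -0.8]
```

send_rows(moves="7 40 0 1; 15 85 0 2; 25 135 0 3; 35 185 0 4; 44 235 0 5; 53 285 0 6; 61 330 0 8; 68 365 0 10")

```text
time: 36.67
position: [544.1, -79.6, 125.8]
orientation: [-0.0, 1.0, -0.022, -0.001]
wrist_force: [0.5, 0.8, -1.0]
gripper_width: 48.0
finger_force: 61.6
```

send_rows(moves="6 35 0 0; 12 70 0 0; 18 100 0 0; 22 120 0 0; 22 124 10 0; 22 124 20 0; 22 124 27 0; 22 124 27 0")

```text
time: 37.67
position: [560.5, -201.4, 98.8]
orientation: [-0.001, 1.0, -0.021, -0.001]
wrist_force: [-1.3, -0.5, -0.9]
gripper_width: 47.6
finger_force: 61.7
```

```bash
python3 -c "
from h import *
go(584,-200.5,8,-2.2)"
```

```text
from [ 560.5 -201.4   98.8] th -2.4 -> [23.4 -1.9 90.8 -0.2] t 37.7 w 47.6 F [-1.3 -0.5 -0.9]
```

send_rows(moves="12 -1 12 0; 23 -2 24 0; 23 -2 36 0; 23 -2 48 0; 23 -2 60 0; 23 -2 70 0; 23 -2 78 0; 23 -2 82 0")

```text
time: 38.67
position: [584.0, -201.6, 17.4]
orientation: [-0.0, 1.0, -0.021, -0.0]
wrist_force: [0.6, 0.6, 0.0]
gripper_width: 48.2
finger_force: 61.7
```

send_rows(moves="0 0 3 0; 0 0 6 0; 0 0 7 0; 0 0 7 0")

```text
time: 39.17
position: [584.3, -201.6, 11.1]
orientation: [0.0, 1.0, -0.021, 0.0]
wrist_force: [0.3, 0.2, -1.1]
gripper_width: 47.6
finger_force: 61.7
```

send_rows(moves="0 0 0 0; 0 0 0 0; 0 0 0 0; 0 0 0 0; 0 0 0 0; 0 0 0 0", grip=0.25)

```text
time: 39.92
position: [584.3, -201.6, 11.0]
orientation: [-0.0, 1.0, -0.021, 0.0]
wrist_force: [0.2, 0.2, -0.4]
gripper_width: 63.9
finger_force: 0.0
```

send_rows(moves="0 0 -10 0; 0 0 -30 0; 0 0 -60 0; 0 0 -100 0; 0 0 -100 0; -20 -30 -100 0; -40 -70 -100 0; -40 -100 -100 0")

```text
time: 40.92
position: [547.0, -98.6, 110.9]
orientation: [-0.0, 1.0, -0.021, -0.001]
wrist_force: [-0.0, 0.0, -0.3]
gripper_width: 64.0
finger_force: 0.0
```

```bash
python3 - <<'E'
from h import *
go(487.6,-227.4,110,-40)
s=snap("top");W=cloud(s);f=s["frame"];cv2.imwrite("pics/t3.png",cv2.resize(f[110:240,160:440],(800,371),interpolation=cv2.INTER_CUBIC))
E
```

```text
from [547.  -98.6 110.9] th -2.4 -> [-53.8 131.2   0.9  37.6] t 40.9 w 64.0 F [-0.   0.  -0.3]
```

View pics/t3.png

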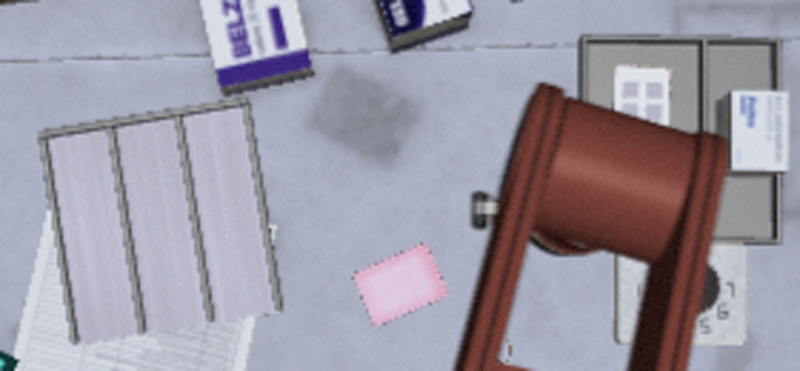

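The rack is empty, the cards are stacked in the wide bay at (640,95), the carton is in the narrow bay, and no white carton is left on the table. Now the sleeve, turning from 2 to 5, +1.5 rad.

send_rows(moves="-10 15 0 5; -20 35 0 10; -30 60 0 15; -40 90 0 20; -50 115 0 26; -54 131 0 32; -54 131 0 38; -54 131 0 38", grip=0)

```text
time: 41.98
position: [488.9, -228.9, 111.2]
orientation: [-0.0, 0.938, -0.345, 0.0]
wrist_force: [-0.0, -0.6, 0.3]
gripper_width: 85.4
finger_force: 0.0
```

```bash
python3 - <<'E'
from h import *
go(487.6,-227.4,32,-40)
s=snap("scene");f=s["frame"]
print(proj(s,[487.6,-227.4,62.5]))
# sleeve dark blob in scene by depth
W=cloud(s);P=W[190:215,180:220];k=(P[...,2]>55)&(P[...,2]<68);print(k.sum(),np.percentile(P[k],[3,50,97],axis=0).round(1))
E
```

```text
from [ 488.9 -228.9  111.2] th -40.4 -> [-2.  -0.3 79.2 -0.4] t 42.0 w 85.4 F [-0.  -0.6  0.3]
[200.19972517 196.91669406]
149 [[ 465.  -253.3   56.9]
 [ 492.4 -231.8   63.4]
 [ 514.  -209.6   66.6]]
```

send_rows(moves="0 0 12 0; 0 0 28 0; 0 0 44 0; 0 0 58 0; 0 0 68 0; 0 0 75 0; 0 0 79 0; 0 0 79 0")

```text
time: 43.02
position: [489.1, -228.6, 31.9]
orientation: [-0.0, 0.938, -0.346, -0.0]
wrist_force: [-0.6, 0.3, 0.9]
gripper_width: 85.3
finger_force: 0.0
```

send_rows(moves="0 0 0 0; 0 0 0 0; 0 0 0 0; 0 0 0 0; 0 0 0 0; 0 0 0 0; 0 0 0 0; 0 0 0 0", grip=1)

```text
time: 44.02
position: [487.3, -232.5, 34.1]
orientation: [0.003, 0.939, -0.345, -0.001]
wrist_force: [-15.8, -11.1, 16.2]
gripper_width: 48.1
finger_force: 60.2
```

```bash
python3 -c "
from h import *
go(488.5,-229,32,45.5);print(observe()['joints'])"
```

```text
from [ 487.3 -232.5   34.1] th -40.4 -> [ -1.4  -3.5   2.1 -85.9] t 44.0 w 48.1 F [-15.8 -11.1  16.2]
[-0.587058    0.2530328   1.8921159  -0.0081212   0.99599681  1.69312793]
```

send_rows(moves="1 3.6 -1 0; 1 3.6 -1 -6; 1 3.6 -1 -12; 1 3.6 -1 -18; 1 3.6 -1 -24; 1 3.6 -1 -30; 1 3.6 -1 -36; 1 3.6 -1 -43")

```text
time: 45.02
position: [487.0, -233.3, 34.2]
orientation: [0.001, 1.0, 0.025, -0.001]
wrist_force: [-7.2, -2.8, 9.4]
gripper_width: 48.1
finger_force: 62.0
```

```bash
python3 -c "
from h import *
go(487.5,-232,34,45.5);print(observe()['moment'])"
```

```text
from [ 487.  -233.3   34.2] th 2.8 -> [  0.6  -1.3   0.2 -42.7] t 45.0 w 48.1 F [-7.2 -2.8  9.4]
[-0.62306469  1.14234166  0.01426957]
```

send_rows(moves="0 0 0 -6; 0 0 0 -12; 0 0 0 -18; 0 0 0 -24; 0 0 0 -30; 0 0 0 -36; 0 0 0 -43; 0 0 0 -43")

```text
time: 46.02
position: [487.3, -233.8, 34.2]
orientation: [0.001, 0.922, 0.388, -0.001]
wrist_force: [-4.7, -4.4, 4.1]
gripper_width: 48.0
finger_force: 62.0
```

send_rows(moves="0 0 0 0; 0 0 0 0; 0 0 0 0; 0 0 0 0; 0 0 0 0; 0 0 0 0", grip=0)

```text
time: 46.78
position: [487.5, -231.9, 32.9]
orientation: [-0.0, 0.922, 0.387, -0.0]
wrist_force: [-0.5, -0.2, 0.0]
gripper_width: 85.5
finger_force: 0.0
```

send_rows(moves="0 0 -10 0; 0 0 -30 0; 0 0 -60 0; 0 0 -100 0; 40 0 -130 0; 90 -10 -130 0; 140 -20 -130 0; 180 -40 -130 0")

```text
time: 47.78
position: [586.2, -74.1, 164.1]
orientation: [0.0, 0.922, 0.387, 0.001]
wrist_force: [1.1, 0.0, 0.2]
gripper_width: 84.9
finger_force: 0.0
```

```bash
python3 - <<'E'
from h import *
o=observe();print(o["position"],th())
s=snap("top");f=s["frame"]
a=cv2.resize(f[110:240,330:450],(480,520),interpolation=cv2.INTER_CUBIC)
b=cv2.resize(snap("scene")["frame"][170:290,140:220],(320,480),interpolation=cv2.INTER_CUBIC)
c=np.zeros((520,800,3),np.uint8);c[:,:480]=a;c[:480,480:]=b;cv2.imwrite("pics/f1.png",c)
u,v=proj(s,[487.5,-230,62.5]);print(u,v)
x0,y0=int(u)-10,int(v)-10;p=f[y0:y0+22,x0:x0+22].min(2).astype(float);k=p>130
yy,xx=np.nonzero(k);print("bright rel",np.c_[xx+x0-u,yy+y0-v].round(0).tolist())
E
```

```text
[586.23557339 -74.10409537 164.09560312] 45.575791822636255
401.553660299466 209.99594423112362
bright rel [[-6.0, -11.0], [-5.0, -11.0], [-4.0, -11.0], [-3.0, -11.0], [-2.0, -11.0], [-1.0, -11.0], [0.0, -11.0], [1.0, -11.0], [2.0, -11.0], [3.0, -11.0], [4.0, -11.0], [5.0, -11.0], [6.0, -11.0], [7.0, -11.0], [8.0, -11.0], [9.0, -11.0], [10.0, -11.0], [1.0, -10.0], [2.0, -10.0], [3.0, -10.0], [4.0, -10.0], [5.0, -10.0], [6.0, -10.0], [7.0, -10.0], [8.0, -10.0], [9.0, -10.0], [10.0, -10.0], [5.0, -9.0], [6.0, -9.0], [7.0, -9.0], [8.0, -9.0], [9.0, -9.0], [10.0, -9.0], [6.0, -8.0], [7.0, -8.0], [8.0, -8.0], [9.0, -8.0], [10.0, -8.0], [7.0, -7.0], [8.0, -7.0], [9.0, -7.0], [10.0, -7.0], [8.0, -6.0], [9.0, -6.0], [10.0, -6.0], [9.0, -5.0], [10.0, -5.0], [9.0, -4.0], [10.0, -4.0], [9.0, -3.0], [10.0, -3.0], [10.0, -2.0], [10.0, -1.0], [0.0, 0.0], [10.0, 0.0], [0.0, 1.0], [10.0, 1.0], [1.0, 2.0], [10.0, 2.0], [1.0, 3.0], [2.0, 3.0], [10.0, 3.0], [2.0, 4.0], [9.0, 4.0], [10.0, 4.0], [2.0, 5.0], [3.0, 5.0], [9.0, 5.0], [10.0, 5.0], [3.0, 6.0], [4.0, 6.0], [8.0, 6.0], [9.0, 6.0], [10.0, 6.0], [3.0, 7.0], [4.0, 7.0], [7.0, 7.0], [8.0, 7.0], [9.0, 7.0], [10.0, 7.0], [4.0, 8.0], [5.0, 8.0], [6.0, 8.0], [7.0, 8.0], [8.0, 8.0], [9.0, 8.0], [10.0, 8.0], [4.0, 9.0], [5.0, 9.0], [6.0, 9.0], [7.0, 9.0], [8.0, 9.0], [9.0, 9.0], [10.0, 9.0], [-10.0, 10.0], [-9.0, 10.0], [-8.0, 10.0], [2.0, 10.0], [3.0, 10.0], [4.0, 10.0], [5.0, 10.0], [6.0, 10.0], [7.0, 10.0], [8.0, 10.0], [9.0, 10.0], [10.0, 10.0]]
```

View pics/f1.png

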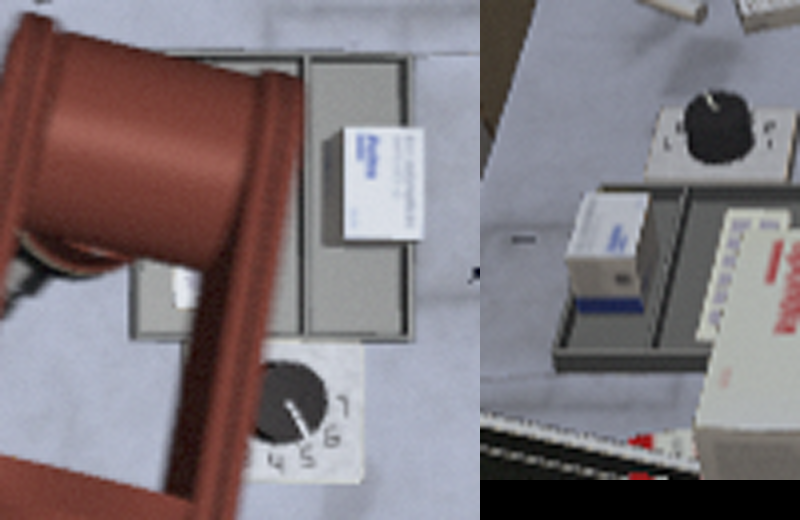

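The pointer at (298,420) points straight at 5 (308,457). The carton is upright and the cards are partly seen. I'll draw the arm away for one last look.

send_rows(moves="40 0 -20 0; 80 -10 -40 0; 110 -30 -60 0; 130 -50 -60 0; 130 -90 -60 0; 130 -140 -60 0; 130 -180 -60 0; 130 -180 -60 0")

```text
time: 48.88
position: [545.8, 144.5, 223.7]
orientation: [-0.0, 0.921, 0.388, 0.0]
wrist_force: [-0.0, 0.1, 0.0]
gripper_width: 85.4
finger_force: 0.0
```

```bash
python3 - <<'E'
from h import *
o=observe();print(o["position"],o["time"],o["wrist_force"])
s=snap("top");f=s["frame"];cv2.imwrite("pics/f2.png",cv2.resize(f[100:260,160:450],(800,441),interpolation=cv2.INTER_CUBIC))
E
```

```text
[545.83647802 144.52674967 223.66119039] 48.875 [-0.0169931   0.0750759   0.03019089]
```

View pics/f2.png

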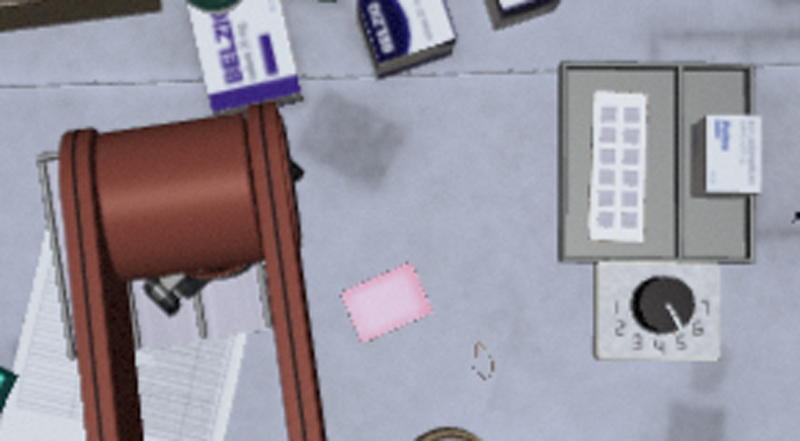

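The final look shows both cards stacked flat in the wide bay at (618,165), the carton upright in the narrow bay at (732,155), and the pointer at 5 (681,340). I'm handing it in.

```bash
python3 -c "
from h import *
print(finish_job())"
```

```text
the job is handed in; nothing more can be done
None
```

Job handed in at about 49 s: both dose cards lie flat in the wide bay, the one white carton stands in the narrow bay, and the sleeve, turned last, points at 5; on the first try at placing the carton I pressed it on the bay wall with about 53 N at the wrist, then lifted, shifted and seated it.

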